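Tip the brush tin over the cleat to drain

TASK

Lay the washed tall square brush tin on its side to drain: with the fingers, tip it over the cleat at its foot so that it comes to lie across the cleat, along the draining board, bottom end propped up by the cleat and open mouth down on the board. Let it down gently with the fingers all the way, without letting it fall, and never pinch it, press hard on it, lift it or carry it. Leave the other things where they are.

Things in the scene. Friction and masses are not known exactly. Their poses are not given: they have to be found in the camera images.
- tin: tall square bare-metal tin, open top, empty: 76 x 76 mm, 190 tall, walls 4 (mouth 68 x 68), inner floor 16 up, 350 to 650 g: centre of mass about 72 mm up, balances on its edge at about 0.5 rad tilt. Starts standing on the board, front face 3 to 9 mm short of the cleat. Origin: centre of the underside; z from bottom to mouth, x towards the cleat (square within 0.05 rad)
- tin_rim (a point): centre of the tin's mouth, at the height of the rim (190 mm along the tin's z from its origin)
- board: fixed wooden draining board on the table, 340 x 290 mm, 18 mm thick. Origin: centre of its underside; x is the long way, pointing from the tin across the cleat to the long free part on which the tin is to lie; z up
- cleat (a point): top centre of the cleat, a black rubber strip fixed across the board (along the board's y), 14 mm wide along the board's x, 140 mm long, standing 10 mm above the board's top; it lies 50 mm from the board's centre towards its -x end
- jar: small lidded ink jar, 54 mm across, 55 mm tall, standing on the board; leave alone. Origin: centre of the underside
- brayer: ink roller with wooden handle, 145 mm long, 60 mm wide, 32 mm high, lying on the board; leave alone. Origin: near its middle, on its underside
- ink_can: ink can, 76 mm across, 85 mm tall, on the table; leave alone. Origin: centre of the underside
- mug: white mug, 80 mm across, 90 mm tall, on the table; leave alone. Origin: centre of the underside
- lino_block: wooden printing block, 120 x 90 x 22 mm, lying on the table; leave alone. Origin: centre of the underside
- palette_knife: spatula, 200 mm long, lying on the table; leave alone. Origin: near its middle, on its underside
- gouge: small carving gouge, 155 mm long, lying on the table; leave alone. Origin: near its middle, on its underside
Things that resemble listed ones, but are neither listed nor needed, are in the scene too. Of the things shaped like the tin, the metal one is meant.

How it is judged:
By the outcome, as a careful person would: the job done as asked, in the order asked, and still so for the second after the job is handed in, with the robot touching nothing.
It also fails if it takes over 51 s, if anything falls off the work surface, if the arm or the gripper's body presses on something with over 40 N, if the wrist force passes 120 N, or if a joint passes its speed limit or range.

ROBOT

A 6-joint arm with a two-finger parallel gripper is mounted at the origin on the work surface. World frame = base frame: x ahead of the robot, y to its left, z up, the work surface at z = 0. Lengths are in m, angles in degrees, forces in N, time in s.
With the tool pointing down it reaches from about 0.3 to 0.75 m from the base axis. Payload 8.5 kg.
Tool frame: the origin (TCP) lies between the finger pads; the fingertips stand 22 mm ahead of it and the grasp point (between the pads) lies 3 mm ahead of it (env.nose_length is the distance from the TCP to the fingertips, in m); z points along the fingers, x is the direction in which the jaws open and shut, and the axes are right-handed (so a half turn about z gives the same grasp; the last joint's range is limited). The gripper opens to 85 mm and grips with 20 to 120 N. Pads are 22 mm wide; open, the fingers measure 114 mm over their backs; the gripper's body (76 mm by 85 mm) begins 54 mm behind the grasp point. The pads swing forward as they close: fully open they stand 13 mm farther back than shut.
Start: joints at [-80.575, 21.807, 74.336, -0, 83.858, -12.336], TCP at [0.204, -0.511, 0.253] pointing down, gripper open.
Joint ranges: [-178.18, 178.18], [-50.72, 133.34], [12.68, 142.11], [-81.47, 261.47], [9.98, 163.14], [-165.26, 165.26]. Speed limits (degrees/s): [136.94, 136.94, 180, 180, 180, 180].

INTERFACE

Orientations are given as a 3x3 rotation matrix whose columns are the frame's x, y, z axes.
In Python, from rig import env gives the robot as it stands.
- The arm moves only by the tool arm_command, never from a script. Its argument "steps" is a list of rows, each an object with "delta_pos": the shift along the world's x, y, z in mm, a list of three; "dr": the turn, a rotation vector about the world's x, y, z in degrees, a list of three. In form: [{"delta_pos": [dx, dy, dz], "dr": [wx, wy, wz]}, ...]. A call has 1 to 20 rows; each row shifts and turns the commanded pose from where the row before left it; what a row does not reach is not made up. A row lasts 1/10 s, in which the tool goes at most 50 mm and 8.59 degrees, less where a joint would pass 70% of its speed; a pose out of reach is approached as far as the arm can. A call with a gripper value outside its range is refused whole. "grip" is the opening, from 0 (shut) to 1 (fully open), set as the call begins (left out, the last holds). The fingers move at their own pace and stop on an object; "squeeze" is the grip in N (left out, the last holds). Time passes only in rows, so rows that do not move let the fingers close. It gives the time, the measured TCP pose, the force and the opening at its end, in the units of the state.
- env.observe(): the state, without advancing time (a new reading comes with each control period).
- env.get_image(name): name is "scene" or "top" or "wrist"; returns the picture (480x640x3 uint8, blue, green, red); there is no depth.
- env.get_calibration(name): a dict with "fx", "fy", "cx", "cy" (pixels), "view" (4x4, takes a point from world to camera coordinates). Camera axes: x right, y up, looking along -z (the intrinsics and any distortion apply to the point x, -y, -z); pixel columns grow to the right and rows downward; lengths in m; the calibration is good to about 2 mm. The wrist camera is an equidistant fisheye: a pixel r from the principal point sees the ray r / f radians off the axis. A picture is of the moment at which its call begins: read the wrist's pose just before it. get_calibration takes no time and is no camera call; for the wrist camera it gives the pose at the moment of the call.
- env.close_job(): hands the job in, once; it reports no verdict.
The state is a dict: "time_s": time; "q": joint angles; "qvel": joint speeds; "joint_efforts": joint torques, N m; "position": TCP position; "tool_rot": TCP orientation; "ft_force": force on the tool from outside, world axes, zero at the start; "wrist_torque": the same for the moment, N m; "grip_width": finger opening in m.
Only numpy, scipy, OpenCV 4.12 (cv2) and the standard library are available. Lean on these libraries where they do the work, as an engineer would, in place of code of your own. Each camera call takes 0.05 s, during which the arm holds its last target. There are 200 camera calls.

## Working session

There is one attempt and no reset: what is moved stays moved. The work goes in short steps, Python scripts to look and compute and a tool call to move; the robot and the scene stay as the last step left them, time stands still between calls to the robot, and variables do not carry over. Pictures are saved under pics/ and viewed, about 8 in all and at most 12, crops included, and the job is handed in when it is done.

Besides the shell and the picture viewer there is one more tool, called by a JSON object that holds its "method" and its "body", one argument or row to a line. arm_command: Moves the arm, as the interface text tells. Its arguments: {"type":"object","properties":{"steps":{"type":"array"},"grip":{"type":"number"},"squeeze":{"type":"number"}},"required":["steps"]}

```bash
ls; mkdir -p pics; python3 - <<'E'
from rig import env
import cv2,numpy as np
for n in("scene","top"):
    cv2.imwrite(f"pics/{n}0.png",env.get_image(n)); c=env.get_calibration(n); print(n,c)
print(env.observe())
E
```

```text
pics
scene {'fx': 450.9617050870248, 'fy': 450.9617050870248, 'cx': 319.8525713790714, 'cy': 233.14871760113084, 'view': array([[ 0.85922318,  0.51139603,  0.01447894, -0.47909774],
       [-0.33768783,  0.5456523 ,  0.76696186,  0.11379207],
       [ 0.38432078, -0.66388077,  0.64152931, -1.57421141],
       [ 0.        ,  0.        ,  0.        ,  1.        ]])}
top {'fx': 492.35719982293705, 'fy': 492.35719982293705, 'cx': 328.2703583772823, 'cy': 235.64149469950175, 'view': array([[ 0.02767791, -0.99960898, -0.00397728, -0.0367499 ],
       [ 0.97863851,  0.02628597,  0.20390124, -0.57791554],
       [-0.20371696, -0.00953587,  0.97898338, -1.42780001],
       [ 0.        ,  0.        ,  0.        ,  1.        ]])}
{'time_s': 0.1, 'q': array([-8.05734007e+01,  2.18354780e+01,  7.43780429e+01, -1.26892651e-03,
        8.38578313e+01, -1.23377157e+01]), 'qvel': array([-0.10106495, -0.08627326, -0.12539462,  0.01133885,  0.03044355,
       -0.05870425]), 'joint_efforts': array([ 3.64820196e-03, -4.49223268e+01, -2.31655222e+01, -1.56648643e-04,
        3.73526680e-03, -1.62089640e-05]), 'position': array([ 0.20387135, -0.51057204,  0.25280292]), 'tool_rot': array([[ 3.70791559e-01, -9.28716086e-01, -2.25687699e-04],
       [-9.28715311e-01, -3.70791547e-01,  1.22490786e-03],
       [-1.22127472e-03, -2.44585873e-04, -9.99999224e-01]]), 'ft_force': array([ 0.21293352, -0.62966088, -0.4136882 ]), 'wrist_torque': array([-0.00240592, -0.0211663 , -0.00448803]), 'grip_width': 0.085789317801111}
```

View pics/scene0.png

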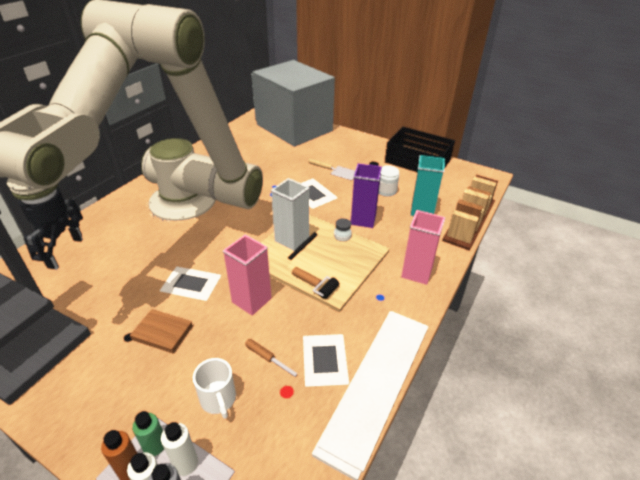

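View pics/top0.png

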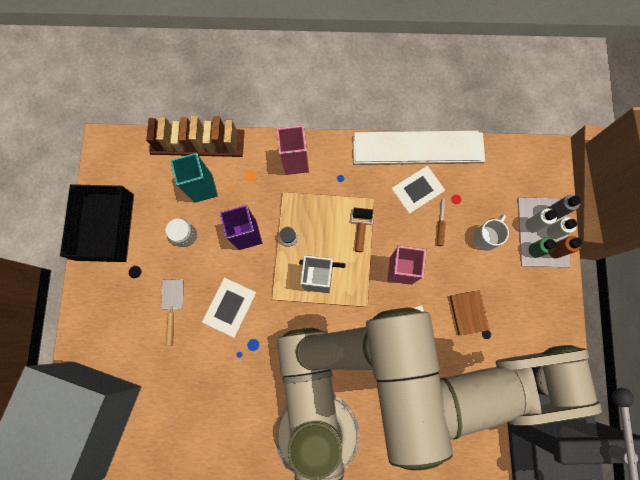

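The metal one is the grey tin at scene (291,215) / top (317,272), standing beside the black cleat. The similar tins are pink (scene 248,275 and 423,247), purple (367,195) and teal (428,187); all are coloured, so they aren't meant. I'll confirm this in one enlarged crop.

```bash
python3 - <<'E'
import cv2,numpy as np
s=cv2.imread("pics/scene0.png")[165:315,245:395]; t=cv2.imread("pics/top0.png")[180:320,260:390]
s=cv2.resize(s,(400,400),interpolation=cv2.INTER_CUBIC)
t=cv2.resize(t,None,fx=4,fy=4,interpolation=cv2.INTER_CUBIC) 
s=cv2.resize(cv2.imread("pics/scene0.png")[170:310,255:325],None,fx=4,fy=4,interpolation=cv2.INTER_CUBIC)
cv2.imwrite("pics/c1.png",np.hstack([s,t])); print(s.shape,t.shape)
E
```

```text
(560, 280, 3) (560, 520, 3)
```

View pics/c1.png

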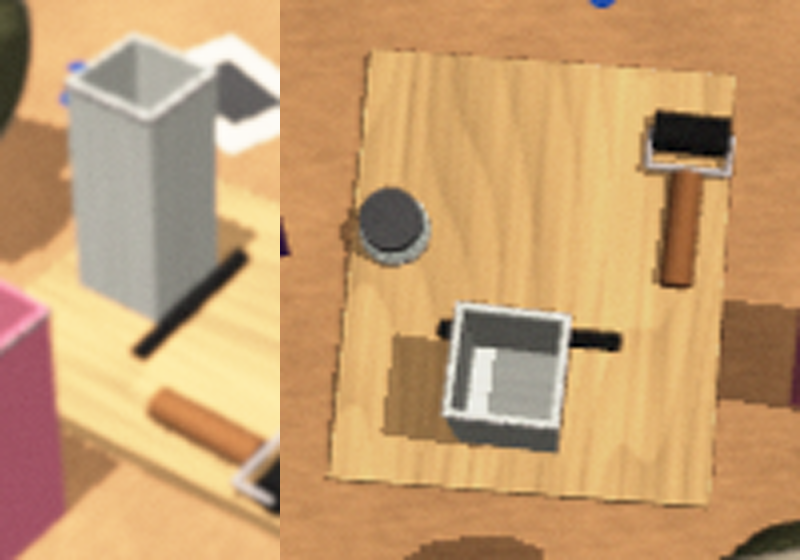

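Confirmed: in the right half the bare-metal square tin's rim corners are about (457,303), (570,315), (562,425) and (444,415), with the black cleat just ahead of it from (440,330) to (620,342). The brayer and jar stand either side of the free board.

```bash
cat >h.py <<'E'
from rig import env
import numpy as np
def ray(name,uv,z):
    c=env.get_calibration(name);V=c["view"];R=V[:3,:3];o=-R.T@V[:3,3]
    d=R.T@np.array([(uv[0]-c["cx"])/c["fx"],-(uv[1]-c["cy"])/c["fy"],-1]);return (o+d*(z-o[2])/d[2])[:2]
E
python3 - <<'E'
from h import *
T=lambda p,z:ray("top",(260+(p[0]-280)/4,180+p[1]/4),z)
S=lambda p,z:ray("scene",(255+p[0]/4,170+p[1]/4),z)
np.set_printoptions(precision=4,suppress=True)
def rep(n,P):
    P=np.array(P);print(n,P.tolist() and P.round(4).tolist(),"c",P.mean(0),"sides",np.linalg.norm(np.roll(P,-1,0)-P,axis=1))
rep("rimT",[T(p,.208) for p in[(457,303),(570,315),(562,425),(444,415)]])
rep("rimS",[S(p,.208) for p in[(140,33),(215,72),(150,124),(68,85)]])
rep("board",[T(p,.018) for p in[(370,50),(735,75),(708,505),(330,480)]])
rep("cleat",[T(p,.028) for p in[(440,329),(621,343)]])
rep("cleatS",[S(p,.028) for p in[(140,352),(242,255)]])
rep("footS",[S((155,320),.018)])
rep("jar",[T((391,218),.055+.018)]);rep("brayer handle",[T(p,.035) for p in[(660,285),(690,285)]])
E
```

```text
rimT [[0.4908, 0.0406], [0.4847, -0.0355], [0.4107, -0.0321], [0.4152, 0.0464]] c [0.4504 0.0049] sides [0.0764 0.0741 0.0787 0.0758]
rimS [[0.4213, 0.053], [0.4942, 0.0392], [0.4897, -0.0374], [0.4155, -0.0289]] c [0.4552 0.0065] sides [0.0742 0.0768 0.0747 0.0821]
board [[0.7229, 0.1281], [0.71, -0.1607], [0.373, -0.1433], [0.384, 0.1426]] c [ 0.5475 -0.0083] sides [0.2891 0.3374 0.2862 0.3392]
cleat [[0.5, 0.0633], [0.493, -0.075]] c [ 0.4965 -0.0058] sides [0.1385 0.1385]
cleatS [[0.4987, -0.0722], [0.505, 0.0612]] c [ 0.5018 -0.0055] sides [0.1336 0.1336]
footS [[0.4826, -0.0282]] c [ 0.4826 -0.0282] sides [0.]
jar [[0.5761, 0.1003]] c [0.5761 0.1003] sides [0.]
brayer handle [[0.5374, -0.1036], [0.538, -0.1265]] c [ 0.5377 -0.115 ] sides [0.0229 0.0229]
```

{"method": "arm_command", "body": {
  "steps": [
    {"delta_pos": [0,0,35],"dr": [0,0,0]},
    {"delta_pos": [0,0,35],"dr": [0,0,0]},
    {"delta_pos": [0,0,35],"dr": [0,0,0]},
    {"delta_pos": [0,0,35],"dr": [0,0,0]},
    {"delta_pos": [15,37,0],"dr": [0,0,-1.7]},
    {"delta_pos": [15,37,0],"dr": [0,0,-1.7]},
    {"delta_pos": [15,37,0],"dr": [0,0,-1.7]},
    {"delta_pos": [15,37,0],"dr": [0,0,-1.7]},
    {"delta_pos": [15,37,0],"dr": [0,0,-1.7]},
    {"delta_pos": [15,37,0],"dr": [0,0,-1.7]},
    {"delta_pos": [15,37,0],"dr": [0,0,-1.7]},
    {"delta_pos": [15,37,0],"dr": [0,0,-1.7]},
    {"delta_pos": [15,37,0],"dr": [0,0,-1.7]},
    {"delta_pos": [15,37,0],"dr": [0,0,-1.7]},
    {"delta_pos": [15,37,0],"dr": [0,0,-1.7]},
    {"delta_pos": [15,37,0],"dr": [0,0,-1.7]},
    {"delta_pos": [15,37,0],"dr": [0,0,-1.7]},
    {"delta_pos": [15,35,0],"dr": [0,0,-1.7]}
  ],
  "grip": 0.25
}}

```text
time_s: 1.9
position: [0.414, 0.0071, 0.3932]
tool_rot: [[-0.036, -0.999, -0.0], [-0.999, 0.036, 0.0], [-0.0, 0.0, -1.0]]
ft_force: [1.0, -0.6, 0.0]
grip_width: 0.0215
```

```bash
cat >>h.py <<'E'
np.set_printoptions(precision=4,suppress=True)
def rec():
    o=env.observe()
    with open("q.txt","a") as f: f.write(" ".join(map(str,np.r_[o["q"],o["position"],o["tool_rot"][:,2]]))+"\n")
    R=o["tool_rot"];print(o["time_s"],"q",o["q"],"p",o["position"],"tx",R[:,0],"tz",R[:,2],"F",o["ft_force"],"w",o["grip_width"])
E
python3 -c "
from h import *
rec()"
```

```text
1.9 q [-15.5081   3.5719  75.9454   0.0011 100.4987  76.5821] p [0.414  0.0071 0.3932] tx [-0.0365 -0.9993 -0.0001] tz [-0.0003  0.0001 -1.    ] F [ 0.9832 -0.5966  0.0371] w 0.02151356253057137
```

{"method": "arm_command", "body": {
  "steps": [
    {"delta_pos": [-8,0,0],"dr": [0,-5,0]},
    {"delta_pos": [-8,0,0],"dr": [0,-5,0]},
    {"delta_pos": [-8,0,0],"dr": [0,-5,0]},
    {"delta_pos": [-8,0,0],"dr": [0,-5,0]},
    {"delta_pos": [-8,0,0],"dr": [0,-5,0]},
    {"delta_pos": [-8,0,0],"dr": [0,-5,0]}
  ]
}}

```text
time_s: 2.5
position: [0.3654, 0.0055, 0.3932]
tool_rot: [[-0.031, -0.864, 0.503], [-0.999, 0.035, -0.0], [-0.018, -0.503, -0.864]]
ft_force: [0.3, 0.1, 0.1]
grip_width: 0.0215
```

```bash
python3 - <<'E'
from h import *
rec()
E
```

```text
2.5 q [-27.1224 -15.6399  97.2264  13.9767  71.5546  63.6356] p [0.3654 0.0055 0.3932] tx [-0.0305 -0.9994 -0.0176] tz [ 0.5029 -0.0002 -0.8643] F [0.2507 0.1348 0.0936] w 0.021475292523416317
```

```bash
cat > kin.py <<'E'
from h import *
from scipy.optimize import least_squares
from scipy.spatial.transform import Rotation as Ro
def fk(q,P):
    h,L1,L2,T,c,e=P; q=np.radians(q)
    A=Ro.from_euler("z",q[0])*Ro.from_euler("y",q[1]); B=A*Ro.from_euler("y",q[2])
    w=Ro.from_euler("z",q[0]).apply([0,c,0])+[0,0,h]+A.apply([0,0,L1])+B.apply([e,0,L2])
    C=B*Ro.from_euler("z",q[3])*Ro.from_euler("y",q[4]); z=C.apply([0,0,1])
    return w+T*z,z
D=np.loadtxt("q.txt",ndmin=2); D=np.vstack([D,[-80.5734,21.83548,74.378,-.00127,83.85783,-12.3377,.20387,-.51057,.2528,0,0,-1]])
def f(P): return np.concatenate([np.r_[fk(r[:6],P)[0]-r[6:9],fk(r[:6],P)[1]-r[9:]] for r in D])
s=least_squares(f,[.3,.45,.45,.25,.118,0]);P=s.x
LO=[-178.18,-50.72,12.68,-81.47,9.98,-165];HI=[178.18,133.34,142.11,261.47,163.14,165]
def ik(p,z,q0):
    g=lambda q:np.r_[(fk(np.r_[q,0],P)[0]-p)*5,(fk(np.r_[q,0],P)[1]-z)]
    r=least_squares(g,q0,bounds=(LO[:5],HI[:5]),x_scale=30);return r.x,np.abs(r.fun).max()
if __name__=="__main__":
    print(P,np.abs(s.fun).max())
    d=lambda a:np.array([np.sin(np.radians(-a)),0,-np.cos(np.radians(-a))])
    for nm,tip,a in [("back push",[.41,0,.06],-45),("bp",[.41,0,.06],-30),("bp",[.41,0,.1],-35)]+[("in",[.48,0,.165],-45)]+[("end",[.62,0,.055],a) for a in(20,30,40,50,60)]:
        p=np.array(tip)-.022*d(a); print(nm,tip,a,*min((ik(p,d(a),q0) for q0 in([-15,10,80,0,100],[-15,45,60,0,100],[-20,-10,110,0,60])),key=lambda t:t[1]))
E
python3 kin.py
```

```text
[0.1301 0.5371 0.3508 0.2355 0.1175 0.103 ] 0.001224177688549849
back push [0.41, 0, 0.06] -45 [-29.6488  25.7602 142.11   141.7204  33.2181] 0.023252236431737794
bp [0.41, 0, 0.06] -30 [-24.6944  18.6745 131.75    81.1946  12.2033] 1.1102230246251565e-15
bp [0.41, 0, 0.1] -35 [-26.6126  12.0365 132.0211  75.6678  15.3783] 4.2074954631488026e-11
in [0.48, 0, 0.165] -45 [-23.2288   9.142  123.4694  73.9024  16.8739] 2.7755575615628914e-15
end [0.62, 0, 0.055] 20 [-9.552  46.9098 59.8997 -3.2579 92.93  ] 4.624078897563777e-14
end [0.62, 0, 0.055] 30 [ -9.0286  51.9592  51.726   -4.681  105.9558] 4.274358644806853e-15
end [0.62, 0, 0.055] 40 [ -8.6027  57.2986  43.6965  -6.2836 118.5408] 5.057065877167588e-13
end [0.62, 0, 0.055] 50 [ -8.2662  62.7974  35.9428  -8.3484 130.663 ] 6.106226635438361e-15
end [0.62, 0, 0.055] 60 [ -8.012   68.3121  28.6624 -11.3669 142.2335] 3.312017327061767e-11
```

```bash
python3 - <<'E'
from kin import *
o=env.observe();R=o["tool_rot"];V=env.get_calibration("wrist")["view"]
c=-V[:3,:3].T@V[:3,3]; print("wrist cam in tool",R.T@(c-o["position"]),"axis",R.T@(-V[2,:3]))
d=lambda a:np.array([np.sin(np.radians(-a)),0,-np.cos(np.radians(-a))])
for tip,a in [([.353,0.005,.055],-10),([.345,0.005,.06],-15),([.353,.005,.15],-10),([.34,.005,.25],-10)]:
    p=np.array(tip)-.022*d(a); print(p,a,*ik(p,d(a),[-17,-10,110,5,70]))
for k in range(8):
    tip=[.46,.005,.25];a=-10-5*k;p=np.array(tip)-.022*d(a); print(a,*ik(p,d(a),[-17,-10,110,5,70]))
E
```

```text
wrist cam in tool [ 0.0002 -0.0722 -0.1205] axis [0.0004 0.2803 0.9599]
[0.3492 0.005  0.0767] -10 [-21.472   15.8161 125.5292   7.407   29.5416] 6.217248937900877e-15
[0.3393 0.005  0.0813] -15 [-23.9353  13.6449 129.8837  15.296   23.4555] 4.539577047601995e-12
[0.3492 0.005  0.1717] -10 [-21.472    3.2894 116.2873   4.6784  51.1981] 2.255695630282162e-12
[0.3362 0.005  0.2717] -10 [-22.4745  -6.1492 105.8296   4.0232  71.1087] 1.4988010832439613e-14
-10 [-15.7445   7.4018  92.0373   2.8573  70.951 ] 2.173261570703744e-14
-15 [-16.6506   5.3163  95.3525   4.6933  65.0073] 6.38378239159465e-15
-20 [-17.6444   3.3661  98.744    6.9504  58.948 ] 2.6645352591003757e-14
-25 [-18.7298   1.5816 102.2034   9.81    52.7953] 1.5378531781351512e-11
-30 [-19.9089  -0.0014 105.7228  13.5543  46.592 ] 4.250456764332e-09
-35 [-21.1806  -1.34   109.2946  18.6396  40.4212] 1.1546319456101628e-13
-40 [-22.5398  -2.3821 112.9117  25.8222  34.4491] 8.38562552729627e-12
-45 [-23.9756  -3.0636 116.567   36.3264  29.0152] 5.004707759326266e-10
```

{"method": "arm_command", "body": {
  "steps": [
    {"delta_pos": [-5,0,0],"dr": [0,5,0]},
    {"delta_pos": [-5,0,0],"dr": [0,5,0]},
    {"delta_pos": [-5,0,0],"dr": [0,5,0]},
    {"delta_pos": [-5,0,0],"dr": [0,5,0]},
    {"delta_pos": [-5,0,0],"dr": [0,5,0]},
    {"delta_pos": [-5,0,0],"dr": [0,5,0]},
    {"delta_pos": [0,0,0],"dr": [0,0,8.1]},
    {"delta_pos": [0,0,0],"dr": [0,0,8.1]},
    {"delta_pos": [0,0,0],"dr": [0,0,8.1]},
    {"delta_pos": [0,0,0],"dr": [0,0,8.1]},
    {"delta_pos": [0,0,0],"dr": [0,0,8.1]},
    {"delta_pos": [0,0,0],"dr": [0,0,8.1]},
    {"delta_pos": [0,0,0],"dr": [0,0,8.1]},
    {"delta_pos": [0,0,0],"dr": [0,0,8.1]},
    {"delta_pos": [0,0,0],"dr": [0,0,8.1]},
    {"delta_pos": [0,0,0],"dr": [0,0,8.1]},
    {"delta_pos": [0,0,0],"dr": [0,0,8.1]},
    {"delta_pos": [0,0,0],"dr": [0,-5,0]},
    {"delta_pos": [0,0,0],"dr": [0,-5,0]}
  ],
  "grip": 1
}}

```text
time_s: 4.4
position: [0.3362, 0.0053, 0.393]
tool_rot: [[0.983, -0.05, 0.176], [-0.051, -0.999, 0.0], [0.176, -0.009, -0.984]]
ft_force: [-0.6, -0.6, 0.3]
grip_width: 0.0854
```

```bash
python3 - <<'E'
from h import *
rec()
E
```

```text
4.4 q [-22.4828 -10.0415  89.0344   3.8775  91.6313 -19.1455] p [0.3362 0.0053 0.393 ] tx [ 0.9831 -0.0508  0.1757] tz [ 0.176   0.0003 -0.9844] F [-0.5965 -0.6211  0.3351] w 0.08538741041253808
```

{"method": "arm_command", "body": {
  "steps": [
    {"delta_pos": [-5,0,-28],"dr": [0,0,0]},
    {"delta_pos": [0,0,-28],"dr": [0,0,0]},
    {"delta_pos": [0,0,-28],"dr": [0,0,0]},
    {"delta_pos": [0,0,-28],"dr": [0,0,0]},
    {"delta_pos": [0,0,-28],"dr": [0,0,0]},
    {"delta_pos": [0,0,-28],"dr": [0,0,0]},
    {"delta_pos": [0,0,-28],"dr": [0,0,0]},
    {"delta_pos": [0,0,-28],"dr": [0,0,0]},
    {"delta_pos": [0,0,-28],"dr": [0,0,0]},
    {"delta_pos": [0,0,-28],"dr": [0,0,0]},
    {"delta_pos": [0,0,-28],"dr": [0,0,0]},
    {"delta_pos": [0,0,0],"dr": [0,0,0]}
  ]
}}

```text
time_s: 5.6
position: [0.3295, 0.0057, 0.0833]
tool_rot: [[0.985, -0.051, 0.167], [-0.052, -0.999, 0.003], [0.167, -0.011, -0.986]]
ft_force: [-0.2, 0.5, -0.4]
grip_width: 0.0855
```

```bash
python3 - <<'E'
from h import *
import cv2
rec()
a=cv2.resize(env.get_image("scene")[130:330,200:350],None,fx=2.6,fy=2.6,interpolation=cv2.INTER_CUBIC)
b=cv2.resize(env.get_image("top")[200:340,260:370],None,fx=3.7,fy=3.7,interpolation=cv2.INTER_CUBIC)
cv2.imwrite("pics/s1.png",np.hstack([a[:518],b[:518]]))
E
```

```text
5.6 q [-22.8832  13.3474 127.5609   7.6442  30.4785 -26.2132] p [0.3295 0.0057 0.0833] tx [ 0.9846 -0.052   0.1671] tz [ 0.1674  0.0026 -0.9859] F [-0.1692  0.5062 -0.3581] w 0.08553221997891697
```

View pics/s1.png

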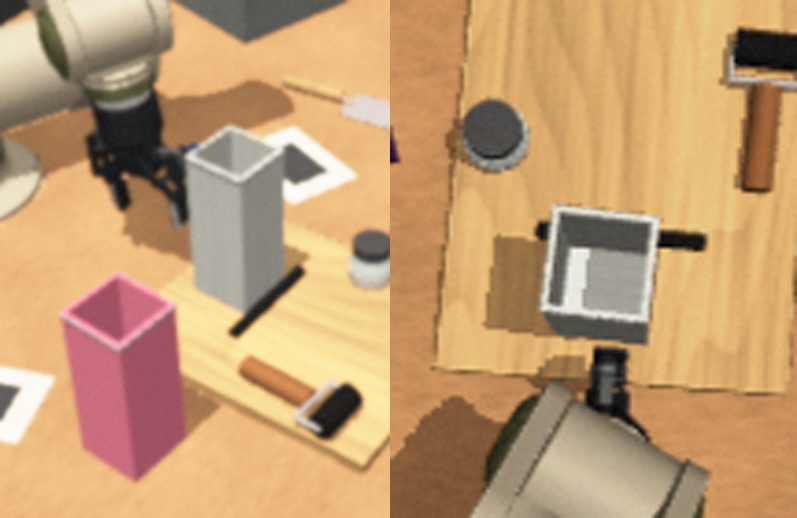

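The open hand stands behind the tin: the front finger is at about (610,360) and the tin's foot is at about (600,340). I'll push it low against the cleat.

{"method": "arm_command", "body": {
  "steps": [
    {"delta_pos": [3,1,-8],"dr": [0,0,0]},
    {"delta_pos": [3,0,0],"dr": [0,0,0]},
    {"delta_pos": [2,0,0],"dr": [0,0,0]},
    {"delta_pos": [2,0,0],"dr": [0,0,0]},
    {"delta_pos": [2,0,0],"dr": [0,0,0]}
  ]
}}

```text
time_s: 6.2
position: [0.3433, 0.0061, 0.0778]
tool_rot: [[0.983, -0.05, 0.175], [-0.051, -0.999, -0.0], [0.175, -0.009, -0.985]]
ft_force: [-0.3, -0.7, 0.2]
grip_width: 0.0851
```

{"method": "arm_command", "body": {
  "steps": [
    {"delta_pos": [2,0,0],"dr": [0,0,0]},
    {"delta_pos": [2,0,0],"dr": [0,0,0]}
  ]
}}

```text
time_s: 6.4
position: [0.3467, 0.0064, 0.0774]
tool_rot: [[0.984, -0.05, 0.173], [-0.051, -0.999, 0.0], [0.173, -0.009, -0.985]]
ft_force: [-2.7, 1.0, 2.4]
grip_width: 0.0852
```

{"method": "arm_command", "body": {
  "steps": [
    {"delta_pos": [2,0,0],"dr": [0,0,0]},
    {"delta_pos": [2,0,0],"dr": [0,0,0]}
  ]
}}

```text
time_s: 6.6
position: [0.3509, 0.0063, 0.0773]
tool_rot: [[0.984, -0.05, 0.173], [-0.051, -0.999, 0.0], [0.173, -0.009, -0.985]]
ft_force: [-2.4, 0.1, 1.2]
grip_width: 0.0854
```

{"method": "arm_command", "body": {
  "steps": [
    {"delta_pos": [1.5,0,0],"dr": [0,0,0]}
  ]
}}

```text
time_s: 6.7
position: [0.3525, 0.0062, 0.0773]
tool_rot: [[0.984, -0.05, 0.173], [-0.051, -0.999, 0.0], [0.173, -0.009, -0.985]]
ft_force: [-2.3, 0.4, 1.6]
grip_width: 0.0855
```

{"method": "arm_command", "body": {
  "steps": [
    {"delta_pos": [1,0,0],"dr": [0,0,0]}
  ]
}}

```text
time_s: 6.8
position: [0.3535, 0.0062, 0.0773]
tool_rot: [[0.984, -0.05, 0.174], [-0.051, -0.999, 0.0], [0.173, -0.009, -0.985]]
ft_force: [-1.9, 0.9, 0.7]
grip_width: 0.0856
```

{"method": "arm_command", "body": {
  "steps": [
    {"delta_pos": [1,0,0],"dr": [0,0,0]}
  ]
}}

```text
time_s: 6.9
position: [0.3545, 0.0062, 0.0773]
tool_rot: [[0.984, -0.051, 0.174], [-0.051, -0.999, 0.0], [0.173, -0.009, -0.985]]
ft_force: [-2.3, -0.1, 1.8]
grip_width: 0.0854
```

{"method": "arm_command", "body": {
  "steps": [
    {"delta_pos": [1,0,0],"dr": [0,0,0]}
  ]
}}

```text
time_s: 7.0
position: [0.3554, 0.0062, 0.0773]
tool_rot: [[0.984, -0.051, 0.174], [-0.051, -0.999, 0.0], [0.173, -0.009, -0.985]]
ft_force: [-2.9, 1.3, 2.1]
grip_width: 0.0855
```

{"method": "arm_command", "body": {
  "steps": [
    {"delta_pos": [1,0,0],"dr": [0,0,0]}
  ]
}}

```text
time_s: 7.1
position: [0.3565, 0.0062, 0.0773]
tool_rot: [[0.984, -0.051, 0.174], [-0.051, -0.999, 0.0], [0.173, -0.009, -0.985]]
ft_force: [-1.4, 0.3, 1.6]
grip_width: 0.0853
```

```bash
python3 - <<'E'
from h import *
import cv2
rec()
a=cv2.resize(env.get_image("scene")[160:280,260:340],None,fx=5,fy=5,interpolation=cv2.INTER_CUBIC)
b=cv2.resize(env.get_image("top")[235:315,285:355],None,fx=5.7,fy=5.7,interpolation=cv2.INTER_CUBIC)
b=cv2.copyMakeBorder(b,0,600-b.shape[0],0,0,cv2.BORDER_CONSTANT)
cv2.imwrite("pics/s2.png",np.hstack([a,b]))
E
```

```text
7.1 q [-20.7281  16.2279 124.41     7.022   30.1843 -23.5762] p [0.3565 0.0062 0.0773] tx [ 0.9835 -0.0513  0.1734] tz [ 0.1737  0.     -0.9848] F [-1.3725  0.3214  1.6421] w 0.08532728437915085
```

View pics/s2.png

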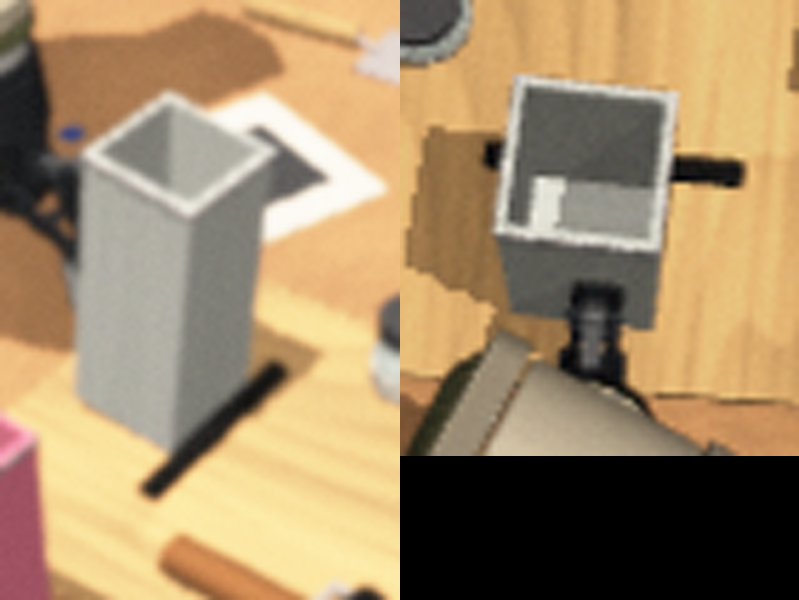

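```bash
python3 - <<'E'
from h import *
P=np.array([ray("top",(285+(u-400)/5.7,235+v/5.7),.208) for u,v in[(515,75),(677,92),(660,250),(497,230)]]);print(P,P.mean(0))
print(ray("top",(285+(655-400)/5.7,235+328/5.7),.018),ray("top",(285+(515-400)/5.7,235+312/5.7),.018))
E
```

```text
[[ 0.5116  0.0389]
 [ 0.5055 -0.038 ]
 [ 0.4304 -0.0319]
 [ 0.4377  0.0446]] [0.4713 0.0034]
[ 0.4112 -0.0299] [0.4177 0.0449]
```

The tin's foot is against the cleat and it leans about 4°: the rim centre is now at x≈0.471, against 0.450 before. I'll back off slowly to set it upright, then go to the mouth.

{"method": "arm_command", "body": {
  "steps": [
    {"delta_pos": [-1,0,0],"dr": [0,0,0]},
    {"delta_pos": [-1,0,0],"dr": [0,0,0]},
    {"delta_pos": [-1,0,0],"dr": [0,0,0]},
    {"delta_pos": [-1,0,0],"dr": [0,0,0]},
    {"delta_pos": [-1,0,0],"dr": [0,0,0]},
    {"delta_pos": [-1,0,0],"dr": [0,0,0]},
    {"delta_pos": [-1,0,0],"dr": [0,0,0]},
    {"delta_pos": [-1,0,0],"dr": [0,0,0]},
    {"delta_pos": [-1,0,0],"dr": [0,0,0]},
    {"delta_pos": [-1,0,0],"dr": [0,0,0]},
    {"delta_pos": [-3,0,0],"dr": [0,0,0]},
    {"delta_pos": [-5,0,0],"dr": [0,0,0]},
    {"delta_pos": [-5,0,20],"dr": [0,0,0]},
    {"delta_pos": [0,0,40],"dr": [0,0,0]},
    {"delta_pos": [0,0,40],"dr": [0,0,0]},
    {"delta_pos": [0,0,40],"dr": [0,0,0]},
    {"delta_pos": [0,0,40],"dr": [0,0,0]},
    {"delta_pos": [0,0,40],"dr": [0,0,0]},
    {"delta_pos": [0,0,40],"dr": [0,0,0]},
    {"delta_pos": [0,0,35],"dr": [0,0,0]}
  ]
}}

```text
time_s: 9.2
position: [0.3329, 0.0064, 0.3744]
tool_rot: [[0.983, -0.05, 0.175], [-0.051, -0.999, -0.001], [0.175, -0.008, -0.984]]
ft_force: [1.0, -0.2, 1.0]
grip_width: 0.0854
```

{"method": "arm_command", "body": {
  "steps": [
    {"delta_pos": [5,0,0],"dr": [0,5,0]},
    {"delta_pos": [5,0,0],"dr": [0,5,0]},
    {"delta_pos": [5,0,0],"dr": [0,0,8.2]},
    {"delta_pos": [5,0,0],"dr": [0,0,8.2]},
    {"delta_pos": [5,0,0],"dr": [0,0,8.2]},
    {"delta_pos": [5,0,0],"dr": [0,0,8.2]},
    {"delta_pos": [5,0,0],"dr": [0,0,8.2]},
    {"delta_pos": [5,0,0],"dr": [0,0,8.2]},
    {"delta_pos": [5,0,0],"dr": [0,0,8.2]},
    {"delta_pos": [5,0,0],"dr": [0,0,8.2]},
    {"delta_pos": [5,0,0],"dr": [0,0,8.2]},
    {"delta_pos": [5,0,0],"dr": [0,0,8.2]},
    {"delta_pos": [5,0,0],"dr": [0,0,8]},
    {"delta_pos": [5,0,0],"dr": [0,-5,0]},
    {"delta_pos": [5,0,0],"dr": [0,-5,0]},
    {"delta_pos": [0,0,0],"dr": [0,-5,0]},
    {"delta_pos": [0,0,0],"dr": [0,-5,0]},
    {"delta_pos": [0,0,0],"dr": [0,-5,0]},
    {"delta_pos": [0,0,0],"dr": [0,-5,0]}
  ],
  "grip": 0.25
}}

```text
time_s: 11.1
position: [0.4081, 0.0062, 0.3724]
tool_rot: [[0.045, 0.863, 0.504], [0.999, -0.051, -0.001], [0.025, 0.503, -0.864]]
ft_force: [0.4, 0.0, -0.5]
grip_width: 0.0214
```

```bash
python3 - <<'E'
from h import *
import cv2
rec()
a=cv2.resize(env.get_image("scene")[110:290,225:325],None,fx=3.3,fy=3.3,interpolation=cv2.INTER_CUBIC)
b=cv2.resize(env.get_image("top")[220:330,280:370],None,fx=5.2,fy=5.2,interpolation=cv2.INTER_CUBIC)
n=max(a.shape[0],b.shape[0]);f=lambda i:cv2.copyMakeBorder(i,0,n-i.shape[0],0,0,cv2.BORDER_CONSTANT)
cv2.imwrite("pics/s3.png",np.hstack([f(a),f(b)])); print(a.shape,b.shape)
E
```

```text
11.1 q [ -22.681    -9.7849   96.6298   12.2995   65.3811 -112.1051] p [0.4081 0.0062 0.3724] tx [0.0445 0.9987 0.0253] tz [ 0.5036 -0.0006 -0.864 ] F [ 0.3832  0.0017 -0.5012] w 0.02139219106513795
(594, 330, 3) (572, 468, 3)
```

View pics/s3.png

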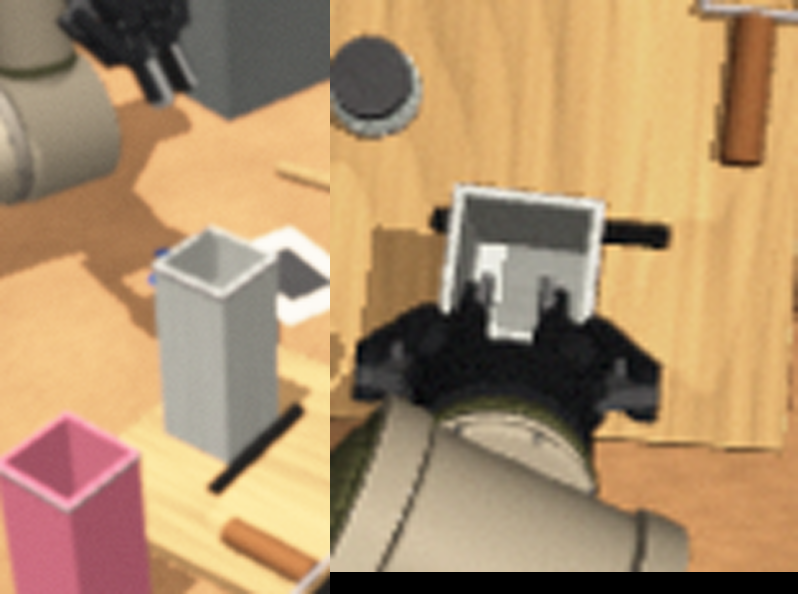

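The tin stands upright against the cleat, with front rim corners at (460,187) and (603,203). The jaws' linkage bulges sideways, so I'll enter the mouth with the jaws along x, spread to a loose fit.

{"method": "arm_command", "body": {
  "steps": [
    {"delta_pos": [5,0,0],"dr": [0,7.5,0]},
    {"delta_pos": [5,0,0],"dr": [0,7.5,0]},
    {"delta_pos": [5,0,0],"dr": [0,7.5,0]},
    {"delta_pos": [5,0,0],"dr": [0,7.5,0]},
    {"delta_pos": [5,0,0],"dr": [0,0,-8.2]},
    {"delta_pos": [5,0,0],"dr": [0,0,-8.2]},
    {"delta_pos": [5,0,0],"dr": [0,0,-8.2]},
    {"delta_pos": [5,0,0],"dr": [0,0,-8.2]},
    {"delta_pos": [5,0,0],"dr": [0,0,-8.2]},
    {"delta_pos": [0,0,0],"dr": [0,0,-8.2]},
    {"delta_pos": [0,0,0],"dr": [0,0,-8.2]},
    {"delta_pos": [0,0,0],"dr": [0,0,-8.2]},
    {"delta_pos": [0,0,0],"dr": [0,0,-8.2]},
    {"delta_pos": [0,0,0],"dr": [0,0,-8.2]},
    {"delta_pos": [0,0,0],"dr": [0,0,-8.2]}
  ],
  "grip": 0.3
}}

```text
time_s: 12.7
position: [0.4536, 0.0061, 0.3723]
tool_rot: [[0.998, -0.061, -0.002], [-0.061, -0.998, -0.001], [-0.002, 0.001, -1.0]]
ft_force: [-0.6, -0.6, 0.5]
grip_width: 0.0252
```

```bash
python3 - <<'E'
from h import *
rec()
A,B=[ray("top",(280+(u-330)/5.2,220+v/5.2),.208) for u,v in[(460,187),(604,202)]]
C=ray("top",(280+(452-330)/5.2,220+310/5.2),.208)
print(A,B,"mid",(A+B)/2,"ctr",(A+B)/2-np.array([.038,-.002]),"yaw",np.degrees(np.arctan2(-(A-B)[0],(A-B)[1])))
S=[ray("scene",(225+u/3.3,110+v/3.3),.208) for u,v in[(210,228),(278,258),(222,298),(155,263)]];print("scene ctr",np.mean(S,0))
E
```

```text
12.7 q [-14.2059   8.255   73.8483  -0.0731  98.0132 -10.6983] p [0.4536 0.0061 0.3723] tx [ 0.9981 -0.0614 -0.0022] tz [-0.0023 -0.0007 -1.    ] F [-0.6081 -0.63    0.5018] w 0.025209244163343712
[0.4903 0.0386] [ 0.4845 -0.0361] mid [0.4874 0.0013] ctr [0.4494 0.0033] yaw -4.466175516219954
scene ctr [0.4536 0.0071]
```

{"method": "arm_command", "body": {
  "steps": [
    {"delta_pos": [-2,-1,-30],"dr": [0,0,0]},
    {"delta_pos": [0,0,-30],"dr": [0,0,0]},
    {"delta_pos": [0,0,-30],"dr": [0,0,0]},
    {"delta_pos": [0,0,-30],"dr": [0,0,0]},
    {"delta_pos": [0,0,-18],"dr": [0,0,0]},
    {"delta_pos": [0,0,-12],"dr": [0,0,0]},
    {"delta_pos": [0,0,-8],"dr": [0,0,0]},
    {"delta_pos": [0,0,-8],"dr": [0,0,0]},
    {"delta_pos": [0,0,-8],"dr": [0,0,0]},
    {"delta_pos": [0,0,0],"dr": [0,0,0]}
  ]
}}

```text
time_s: 13.7
position: [0.4512, 0.0052, 0.1976]
tool_rot: [[0.998, -0.055, -0.002], [-0.055, -0.998, 0.0], [-0.002, -0.0, -1.0]]
ft_force: [0.0, 0.2, -0.7]
grip_width: 0.026
```

```bash
python3 - <<'E'
from h import *
import cv2
rec()
a=cv2.resize(env.get_image("scene")[130:280,240:340],None,fx=4,fy=4,interpolation=cv2.INTER_CUBIC)
cv2.imwrite("pics/s4.png",a)
E
```

```text
13.7 q [-14.4219  15.174   94.5528  -0.014   70.3678 -11.2769] p [0.4512 0.0052 0.1976] tx [ 0.9985 -0.0548 -0.0017] tz [-0.0017  0.0002 -1.    ] F [ 0.029   0.2132 -0.7472] w 0.025965190132395698
```

View pics/s4.png

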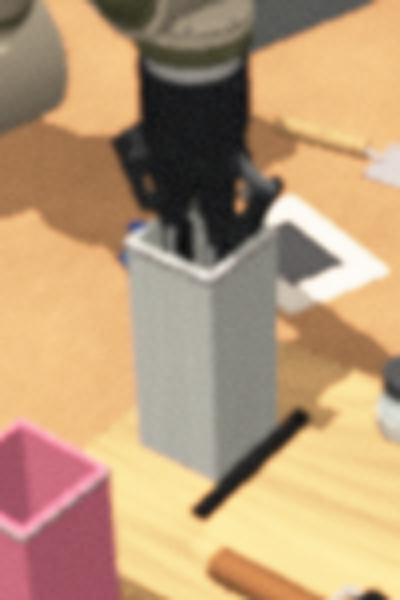

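The fingers are inside the mouth and the knuckles clear the rim. I'll widen to a loose fit without pressing.

{"method": "arm_command", "body": {
  "steps": [
    {"delta_pos": [0,0,0],"dr": [0,0,0]},
    {"delta_pos": [0,0,0],"dr": [0,0,0]}
  ],
  "grip": 0.37,
  "squeeze": 20
}}

```text
time_s: 13.95
position: [0.4516, 0.0052, 0.1988]
tool_rot: [[0.998, -0.055, 0.001], [-0.055, -0.998, -0.0], [0.001, 0.0, -1.0]]
ft_force: [0.1, 0.9, 0.3]
grip_width: 0.0317
```

```bash
cat > traj.py <<'E'
# rows for rotating the tool rigidly about the cleat's near top edge
from kin import *
import json,sys
def rows(th0,th1,n,p,C=np.array([.490,.005,.028]),pit0=None,pit1=None):
    ex=np.array([.9985,-.052,0]);ey=np.array([.052,.9985,0]);out=[]
    pit0=th0 if pit0 is None else pit0; pit1=th1 if pit1 is None else pit1
    d=p-C;l=np.hypot(d@ex,d[2]);a=np.arctan2(d@ex,d[2])
    for k in range(n):
        f=lambda i:l*np.array([np.sin(a+np.radians((th1-th0)*i/n)),np.cos(a+np.radians((th1-th0)*i/n))])
        u=(f(k+1)-f(k))*1e3;out.append({"delta_pos":[round(float(u[0]*ex[0]),1),round(float(u[0]*ex[1]),1),round(float(u[1]),1)],"dr":[round((pit1-pit0)/n*.052,2),round((pit1-pit0)/n,2),0]})
    return out
E
python3 - <<'E'
from traj import *
rec();p=env.observe()["position"]
print(json.dumps(rows(0,16,8,p)))
E
```

```text
13.95 q [-14.4249  15.0794  94.4678  -0.0027  70.4018 -11.2847] p [0.4516 0.0052 0.1988] tx [ 0.9985 -0.0548  0.0009] tz [ 0.0008 -0.0003 -1.    ] F [0.0589 0.8842 0.2894] w 0.031694075783770835
[{"delta_pos": [6.0, -0.3, 1.2], "dr": [0.1, 2.0, 0]}, {"delta_pos": [6.0, -0.3, 1.0], "dr": [0.1, 2.0, 0]}, {"delta_pos": [6.0, -0.3, 0.8], "dr": [0.1, 2.0, 0]}, {"delta_pos": [6.1, -0.3, 0.6], "dr": [0.1, 2.0, 0]}, {"delta_pos": [6.1, -0.3, 0.4], "dr": [0.1, 2.0, 0]}, {"delta_pos": [6.1, -0.3, 0.2], "dr": [0.1, 2.0, 0]}, {"delta_pos": [6.1, -0.3, -0.0], "dr": [0.1, 2.0, 0]}, {"delta_pos": [6.1, -0.3, -0.2], "dr": [0.1, 2.0, 0]}]
```

{"method": "arm_command", "body": {
  "steps": [
    {"delta_pos": [6,-0.3,1.2],"dr": [0.1,2,0]},
    {"delta_pos": [6,-0.3,1],"dr": [0.1,2,0]},
    {"delta_pos": [6,-0.3,0.8],"dr": [0.1,2,0]},
    {"delta_pos": [6,-0.3,0.6],"dr": [0.1,2,0]}
  ]
}}

```text
time_s: 14.35
position: [0.4755, 0.0039, 0.2022]
tool_rot: [[0.989, -0.055, -0.141], [-0.054, -0.998, 0.007], [-0.141, 0.001, -0.99]]
ft_force: [-0.9, -1.3, -0.6]
grip_width: 0.0317
```

{"method": "arm_command", "body": {
  "steps": [
    {"delta_pos": [6,-0.3,0.4],"dr": [0.1,2,0]},
    {"delta_pos": [6,-0.3,0.2],"dr": [0.1,2,0]},
    {"delta_pos": [6,-0.3,0],"dr": [0.1,2,0]},
    {"delta_pos": [6,-0.3,-0.2],"dr": [0.1,2,0]}
  ]
}}

```text
time_s: 14.75
position: [0.4996, 0.0027, 0.2026]
tool_rot: [[0.959, -0.055, -0.277], [-0.053, -0.999, 0.014], [-0.277, 0.002, -0.961]]
ft_force: [-1.3, -1.3, -0.0]
grip_width: 0.0316
```

```bash
python3 - <<'E'
from traj import *
import cv2
rec();p=env.observe()["position"]
cv2.imwrite("pics/s5.png",np.hstack([cv2.resize(env.get_image("scene")[130:280,240:340],None,fx=4,fy=4,interpolation=cv2.INTER_CUBIC)]))
print(json.dumps(rows(16,40,16,p)))
E
```

```text
14.75 q [-12.055   26.0947  77.6751  -2.5567  92.1152  -8.6463] p [0.4996 0.0027 0.2026] tx [ 0.9594 -0.053  -0.2771] tz [-0.2768  0.0135 -0.9608] F [-1.262  -1.2596 -0.0233] w 0.031568302508044134
[{"delta_pos": [4.6, -0.2, -0.3], "dr": [0.08, 1.5, 0]}, {"delta_pos": [4.6, -0.2, -0.4], "dr": [0.08, 1.5, 0]}, {"delta_pos": [4.5, -0.2, -0.6], "dr": [0.08, 1.5, 0]}, {"delta_pos": [4.5, -0.2, -0.7], "dr": [0.08, 1.5, 0]}, {"delta_pos": [4.5, -0.2, -0.8], "dr": [0.08, 1.5, 0]}, {"delta_pos": [4.5, -0.2, -0.9], "dr": [0.08, 1.5, 0]}, {"delta_pos": [4.5, -0.2, -1.0], "dr": [0.08, 1.5, 0]}, {"delta_pos": [4.4, -0.2, -1.1], "dr": [0.08, 1.5, 0]}, {"delta_pos": [4.4, -0.2, -1.3], "dr": [0.08, 1.5, 0]}, {"delta_pos": [4.4, -0.2, -1.4], "dr": [0.08, 1.5, 0]}, {"delta_pos": [4.3, -0.2, -1.5], "dr": [0.08, 1.5, 0]}, {"delta_pos": [4.3, -0.2, -1.6], "dr": [0.08, 1.5, 0]}, {"delta_pos": [4.2, -0.2, -1.7], "dr": [0.08, 1.5, 0]}, {"delta_pos": [4.2, -0.2, -1.8], "dr": [0.08, 1.5, 0]}, {"delta_pos": [4.1, -0.2, -1.9], "dr": [0.08, 1.5, 0]}, {"delta_pos": [4.1, -0.2, -2.0], "dr": [0.08, 1.5, 0]}]
```

View pics/s5.png

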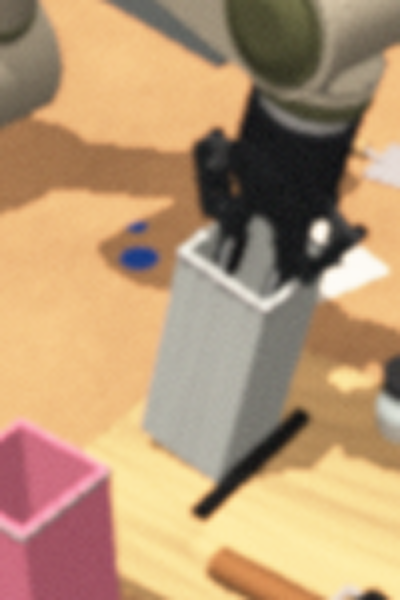

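The tin tilts about 15° with the hand, its foot at the cleat (240,470). I'll continue slowly through the balance point.

{"method": "arm_command", "body": {
  "steps": [
    {"delta_pos": [3.1,-0.2,-0.2],"dr": [0.05,1,0]},
    {"delta_pos": [3.1,-0.2,-0.2],"dr": [0.05,1,0]},
    {"delta_pos": [3.1,-0.2,-0.3],"dr": [0.05,1,0]},
    {"delta_pos": [3,-0.2,-0.3],"dr": [0.05,1,0]},
    {"delta_pos": [3,-0.2,-0.4],"dr": [0.05,1,0]},
    {"delta_pos": [3,-0.2,-0.4],"dr": [0.05,1,0]},
    {"delta_pos": [3,-0.2,-0.5],"dr": [0.05,1,0]},
    {"delta_pos": [3,-0.2,-0.5],"dr": [0.05,1,0]}
  ]
}}

```text
time_s: 15.6
position: [0.524, 0.0012, 0.1995]
tool_rot: [[0.911, -0.054, -0.408], [-0.05, -0.999, 0.02], [-0.408, 0.002, -0.913]]
ft_force: [-0.8, 0.5, 0.4]
grip_width: 0.0318
```

{"method": "arm_command", "body": {
  "steps": [
    {"delta_pos": [3,-0.2,-0.6],"dr": [0.05,1,0]},
    {"delta_pos": [3,-0.2,-0.6],"dr": [0.05,1,0]},
    {"delta_pos": [3,-0.2,-0.7],"dr": [0.05,1,0]},
    {"delta_pos": [3,-0.2,-0.7],"dr": [0.05,1,0]}
  ]
}}

```text
time_s: 16.0
position: [0.536, 0.0004, 0.1968]
tool_rot: [[0.881, -0.054, -0.471], [-0.049, -0.999, 0.024], [-0.471, 0.002, -0.882]]
ft_force: [-0.6, 1.2, -0.7]
grip_width: 0.0317
```

{"method": "arm_command", "body": {
  "steps": [
    {"delta_pos": [3,-0.2,-0.8],"dr": [0.05,1,0]},
    {"delta_pos": [3,-0.2,-0.8],"dr": [0.05,1,0]},
    {"delta_pos": [2.9,-0.2,-0.9],"dr": [0.05,1,0]},
    {"delta_pos": [2.9,-0.2,-0.9],"dr": [0.05,1,0]}
  ]
}}

```text
time_s: 16.4
position: [0.5477, -0.0004, 0.1934]
tool_rot: [[0.846, -0.054, -0.531], [-0.047, -0.999, 0.027], [-0.532, 0.003, -0.847]]
ft_force: [0.0, -0.2, -0.0]
grip_width: 0.0313
```

{"method": "arm_command", "body": {
  "steps": [
    {"delta_pos": [2.9,-0.2,-1],"dr": [0.05,1,0]},
    {"delta_pos": [2.9,-0.2,-1],"dr": [0.05,1,0]},
    {"delta_pos": [2.8,-0.2,-1.1],"dr": [0.05,1,0]},
    {"delta_pos": [2.8,-0.2,-1.2],"dr": [0.05,1,0]}
  ]
}}

```text
time_s: 16.8
position: [0.5591, -0.0012, 0.1891]
tool_rot: [[0.806, -0.054, -0.589], [-0.045, -0.999, 0.029], [-0.59, 0.003, -0.808]]
ft_force: [-0.0, -0.2, -0.0]
grip_width: 0.0316
```

```bash
python3 - <<'E'
from traj import *
import cv2
rec();p=env.observe()["position"]
cv2.imwrite("pics/s6.png",np.hstack([cv2.resize(env.get_image("scene")[130:280,240:360],None,fx=4,fy=4,interpolation=cv2.INTER_CUBIC)]))
E
```

```text
16.8 q [-10.3611  41.4962  56.8869  -4.9738 117.4201  -8.0859] p [ 0.5591 -0.0012  0.1891] tx [ 0.8065 -0.0452 -0.5896] tz [-0.5888  0.0294 -0.8077] F [-0.0101 -0.159  -0.0324] w 0.03162796588541027
```

View pics/s6.png

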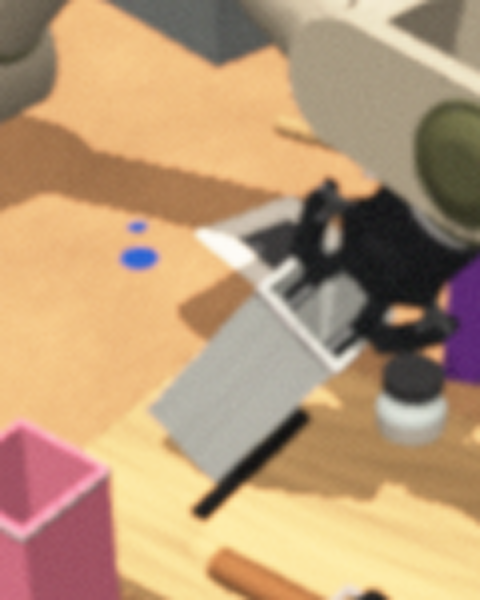

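The tin is at about 36° in the loose cage, sitting at the cleat and past balance. Next I'll plan the let-down, with the upper finger under the back wall's rim.

```bash
cat > plan.py <<'E'
from kin import *
import json
ex=np.array([.9985,-.052]);o=env.observe();p=o["position"]
X=lambda q:(q[:2]-np.array([.490,.0035]))@ex   # distance past the cleat's near edge
def tcp(th,pt,W,d=.030,s=.012):
    t=np.radians(th);a=np.radians(pt)
    az=np.array([np.sin(t),np.cos(t)]);ax=np.array([np.cos(t),-np.sin(t)])
    C=np.array([0,.028]) if th<=90 else np.array([.014,.028]); s=s if th<=90 else s+.014
    E=C+(.190-s)*az-.072*ax
    tz=np.array([-np.sin(a),-np.cos(a)]);tx=np.array([np.cos(a),-np.sin(a)])
    return E+d*tz+W/2*tx-.022*tz,E
def plan(P):   # P: list of (theta,pitch,W) -> TCP rows
    T=[tcp(*q)[0] for q in P];out=[]
    for a,b,A,B in zip(T,T[1:],P,P[1:]):
        u=(b-a)*1e3;out.append([round(u[0]*ex[0],1),round(u[0]*ex[1],1),round(u[1],1),round(B[1]-A[1],2)])
    return out
E
python3 - <<'E'
from plan import *
print("now X,z",X(p),p[2]); 
for th in(34,36,38,40): print(th,tcp(th,36.2,.0607))
for P in [(60,42,.055),(75,46,.05),(90,50,.045),(93.5,50,.045)]:
    c,E=tcp(*P);a=np.radians(P[1]);w=np.r_[np.array([.49,.0035])+c[0]*ex,c[1]];z=np.array([-np.sin(a)*ex[0],-np.sin(a)*ex[1],-np.cos(a)])
    import kin; print(P,w,E,*ik(w,z,o["q"][:5]))
print("pink",[ray("top",q,.19) for q in[(278,128),(305,127),(307,152),(281,155)]])
E
```

```text
now X,z 0.06954072636587011 0.18850072602512405
34 (array([0.0596, 0.1915]), array([0.0398, 0.2158]))
36 (array([0.0661, 0.1899]), array([0.0464, 0.2143]))
38 (array([0.0726, 0.1882]), array([0.0529, 0.2126]))
40 (array([0.079 , 0.1863]), array([0.0593, 0.2106]))
(60, 42, 0.055) [ 0.623  -0.0034  0.155 ] [0.1182 0.1794] [ -9.512   52.814   40.7648  -5.5495 128.1009] 4.887502102690622e-05
(75, 46, 0.05) [ 0.6547 -0.0051  0.1201] [0.1533 0.1436] [ -9.1643  60.4547  30.9009  -6.2148 134.3043] 5.459413487629572e-05
(90, 50, 0.045) [ 0.6761 -0.0062  0.0776] [0.178 0.1  ] [ -8.9284  67.8761  22.1839  -7.0296 139.5703] 6.593127479959104e-05
(93.5, 50, 0.045) [ 0.6801 -0.0064  0.0675] [0.1821 0.0899] [ -8.8999  69.06    20.971   -7.0005 139.6025] 6.593469510363104e-05
pink [array([0.8644, 0.1314]), array([0.8695, 0.0537]), array([0.7934, 0.0451]), array([0.7824, 0.1188])]
```

```bash
python3 - <<'E'
from plan import *
c,E=tcp(93.5,36.2,.05);print(c,E)
L=np.linspace
for a,b,n,w0,w1 in[(37.2,41,4,.0607,.057),(41,45,4,.057,.0537),(45,49,4,.0537,.05),(49,69,18,.05,.05),(69,85,16,.05,.05),(85,90,6,.05,.05),(90.01,95,6,.05,.05)]:
    print(a,b,plan([(t,36.2,w) for t,w in zip(L(a,b,n+1),L(w0,w1,n+1))]))
E
```

```text
[0.1975 0.0686] [0.1821 0.0899]
37.2 41 [[np.float64(2.7), np.float64(-0.1), np.float64(-0.6), 0.0], [np.float64(2.7), np.float64(-0.1), np.float64(-0.6), 0.0], [np.float64(2.7), np.float64(-0.1), np.float64(-0.7), 0.0], [np.float64(2.6), np.float64(-0.1), np.float64(-0.7), 0.0]]
41 45 [[np.float64(2.8), np.float64(-0.1), np.float64(-0.9), 0.0], [np.float64(2.8), np.float64(-0.1), np.float64(-0.9), 0.0], [np.float64(2.8), np.float64(-0.1), np.float64(-1.0), 0.0], [np.float64(2.8), np.float64(-0.1), np.float64(-1.0), 0.0]]
45 49 [[np.float64(2.7), np.float64(-0.1), np.float64(-1.1), 0.0], [np.float64(2.7), np.float64(-0.1), np.float64(-1.1), 0.0], [np.float64(2.6), np.float64(-0.1), np.float64(-1.2), 0.0], [np.float64(2.6), np.float64(-0.1), np.float64(-1.2), 0.0]]
49 69 [[np.float64(3.3), np.float64(-0.2), np.float64(-1.7), 0.0], [np.float64(3.3), np.float64(-0.2), np.float64(-1.8), 0.0], [np.float64(3.2), np.float64(-0.2), np.float64(-1.8), 0.0], [np.float64(3.2), np.float64(-0.2), np.float64(-1.9), 0.0], [np.float64(3.2), np.float64(-0.2), np.float64(-2.0), 0.0], [np.float64(3.1), 
[... 1765 characters left out ...]
-0.1), np.float64(-2.5), 0.0], [np.float64(1.2), np.float64(-0.1), np.float64(-2.5), 0.0], [np.float64(1.2), np.float64(-0.1), np.float64(-2.5), 0.0], [np.float64(1.1), np.float64(-0.1), np.float64(-2.5), 0.0], [np.float64(1.1), np.float64(-0.1), np.float64(-2.6), 0.0], [np.float64(1.1), np.float64(-0.1), np.float64(-2.6), 0.0]]
90.01 95 [[np.float64(1.0), np.float64(-0.1), np.float64(-2.4), 0.0], [np.float64(1.0), np.float64(-0.1), np.float64(-2.4), 0.0], [np.float64(1.0), np.float64(-0.0), np.float64(-2.4), 0.0], [np.float64(0.9), np.float64(-0.0), np.float64(-2.4), 0.0], [np.float64(0.9), np.float64(-0.0), np.float64(-2.4), 0.0], [np.float64(0.9), np.float64(-0.0), np.float64(-2.5), 0.0]]
```

{"method": "arm_command", "body": {
  "steps": [
    {"delta_pos": [2.7,-0.1,-0.6],"dr": [0,0,0]},
    {"delta_pos": [2.7,-0.1,-0.6],"dr": [0,0,0]},
    {"delta_pos": [2.7,-0.1,-0.7],"dr": [0,0,0]},
    {"delta_pos": [2.6,-0.1,-0.7],"dr": [0,0,0]}
  ],
  "grip": 0.33
}}

```text
time_s: 17.25
position: [0.5698, -0.0016, 0.1867]
tool_rot: [[0.808, -0.054, -0.587], [-0.045, -0.999, 0.029], [-0.588, 0.003, -0.809]]
ft_force: [0.1, 0.2, 0.1]
grip_width: 0.0285
```

{"method": "arm_command", "body": {
  "steps": [
    {"delta_pos": [2.8,-0.1,-0.9],"dr": [0,0,0]},
    {"delta_pos": [2.8,-0.1,-0.9],"dr": [0,0,0]},
    {"delta_pos": [2.8,-0.1,-1],"dr": [0,0,0]},
    {"delta_pos": [2.8,-0.1,-1],"dr": [0,0,0]}
  ],
  "grip": 0.29
}}

```text
time_s: 17.65
position: [0.581, -0.002, 0.1827]
tool_rot: [[0.807, -0.054, -0.588], [-0.045, -0.999, 0.029], [-0.588, 0.003, -0.809]]
ft_force: [0.3, -1.2, -1.0]
grip_width: 0.0247
```

{"method": "arm_command", "body": {
  "steps": [
    {"delta_pos": [2.7,-0.1,-1.1],"dr": [0,0,0]},
    {"delta_pos": [2.7,-0.1,-1.1],"dr": [0,0,0]},
    {"delta_pos": [2.6,-0.1,-1.2],"dr": [0,0,0]},
    {"delta_pos": [2.6,-0.1,-1.2],"dr": [0,0,0]}
  ],
  "grip": 0.25
}}

```text
time_s: 18.05
position: [0.5916, -0.0024, 0.1781]
tool_rot: [[0.807, -0.054, -0.588], [-0.045, -0.999, 0.029], [-0.588, 0.003, -0.809]]
ft_force: [0.6, -0.1, -0.2]
grip_width: 0.0211
```

{"method": "arm_command", "body": {
  "steps": [
    {"delta_pos": [3.3,-0.2,-1.7],"dr": [0,0,0]},
    {"delta_pos": [3.3,-0.2,-1.8],"dr": [0,0,0]},
    {"delta_pos": [3.2,-0.2,-1.8],"dr": [0,0,0]},
    {"delta_pos": [3.2,-0.2,-1.9],"dr": [0,0,0]},
    {"delta_pos": [3.2,-0.2,-2],"dr": [0,0,0]},
    {"delta_pos": [3.1,-0.2,-2],"dr": [0,0,0]},
    {"delta_pos": [3.1,-0.2,-2.1],"dr": [0,0,0]},
    {"delta_pos": [3,-0.2,-2.2],"dr": [0,0,0]}
  ]
}}

```text
time_s: 18.85
position: [0.6171, -0.004, 0.1626]
tool_rot: [[0.807, -0.054, -0.588], [-0.045, -0.999, 0.029], [-0.588, 0.003, -0.809]]
ft_force: [-0.2, -0.3, -0.3]
grip_width: 0.0215
```

```bash
python3 - <<'E'
from plan import *
import cv2
rec()
a=cv2.resize(env.get_image("scene")[150:280,240:380],None,fx=4,fy=4,interpolation=cv2.INTER_CUBIC)
cv2.imwrite("pics/s7.png",a)
for th in(56,58,60): print(th,tcp(th,36.2,.05)[0]); 
print("now",X(p),p[2])
E
```

```text
18.85 q [ -9.7745  48.8957  45.606   -4.7516 121.251   -7.791 ] p [ 0.6171 -0.004   0.1626] tx [ 0.8074 -0.0452 -0.5883] tz [-0.5876  0.0294 -0.8086] F [-0.2044 -0.3109 -0.3142] w 0.021507654890728537
56 [0.1228 0.166 ]
58 [0.1282 0.1622]
60 [0.1336 0.1581]
now 0.12727898669911453 0.16256115670964644
```

View pics/s7.png

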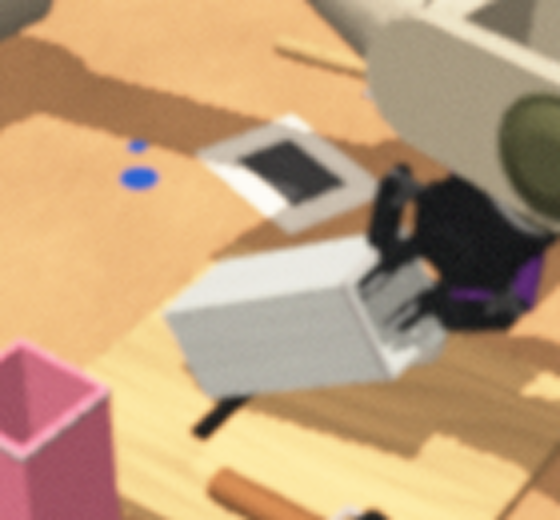

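The tin lies on the upper finger at roughly 60°, across the cleat and with its mouth still above the board. I'll continue lowering.

```bash
python3 - <<'E'
from plan import *
L=np.linspace
for a,b,n,p0,p1 in[(69,85,16,36.2,30),(85,90,6,30,30),(90.01,95,6,30,30)]:
    print(a,b,[[float(x) for x in r] for r in plan([(t,w,.05) for t,w in zip(L(a,b,n+1),L(p0,p1,n+1))])])
E
```

```text
69 85 [[2.4, -0.1, -2.4, -0.39], [2.4, -0.1, -2.4, -0.39], [2.3, -0.1, -2.4, -0.39], [2.3, -0.1, -2.5, -0.39], [2.2, -0.1, -2.5, -0.39], [2.2, -0.1, -2.5, -0.39], [2.1, -0.1, -2.6, -0.39], [2.1, -0.1, -2.6, -0.39], [2.0, -0.1, -2.6, -0.39], [2.0, -0.1, -2.7, -0.39], [1.9, -0.1, -2.7, -0.39], [1.9, -0.1, -2.7, -0.39], [1.8, -0.1, -2.8, -0.39], [1.8, -0.1, -2.8, -0.39], [1.7, -0.1, -2.8, -0.39], [1.7, -0.1, -2.9, -0.39]]
85 90 [[1.2, -0.1, -2.5, 0.0], [1.2, -0.1, -2.5, 0.0], [1.2, -0.1, -2.5, 0.0], [1.1, -0.1, -2.5, 0.0], [1.1, -0.1, -2.6, 0.0], [1.1, -0.1, -2.6, 0.0]]
90.01 95 [[1.0, -0.1, -2.4, 0.0], [1.0, -0.1, -2.4, 0.0], [1.0, -0.0, -2.4, 0.0], [0.9, -0.0, -2.4, 0.0], [0.9, -0.0, -2.4, 0.0], [0.9, -0.0, -2.5, 0.0]]
```

{"method": "arm_command", "body": {
  "steps": [
    {"delta_pos": [3,-0.2,-2.2],"dr": [0,0,0]},
    {"delta_pos": [2.9,-0.2,-2.3],"dr": [0,0,0]},
    {"delta_pos": [2.9,-0.2,-2.3],"dr": [0,0,0]},
    {"delta_pos": [2.9,-0.1,-2.4],"dr": [0,0,0]},
    {"delta_pos": [2.8,-0.1,-2.4],"dr": [0,0,0]},
    {"delta_pos": [2.8,-0.1,-2.5],"dr": [0,0,0]},
    {"delta_pos": [2.7,-0.1,-2.5],"dr": [0,0,0]},
    {"delta_pos": [2.7,-0.1,-2.6],"dr": [0,0,0]},
    {"delta_pos": [2.6,-0.1,-2.6],"dr": [0,0,0]},
    {"delta_pos": [2.6,-0.1,-2.7],"dr": [0,0,0]}
  ]
}}

```text
time_s: 19.9
position: [0.6449, -0.0053, 0.138]
tool_rot: [[0.807, -0.054, -0.588], [-0.045, -0.999, 0.029], [-0.588, 0.003, -0.809]]
ft_force: [1.6, -0.5, -0.6]
grip_width: 0.0216
```

{"method": "arm_command", "body": {
  "steps": [
    {"delta_pos": [2.4,-0.1,-2.4],"dr": [0,-0.4,0]},
    {"delta_pos": [2.4,-0.1,-2.4],"dr": [0,-0.4,0]},
    {"delta_pos": [2.3,-0.1,-2.4],"dr": [0,-0.4,0]},
    {"delta_pos": [2.3,-0.1,-2.5],"dr": [0,-0.4,0]},
    {"delta_pos": [2.2,-0.1,-2.5],"dr": [0,-0.4,0]},
    {"delta_pos": [2.2,-0.1,-2.5],"dr": [0,-0.4,0]},
    {"delta_pos": [2.1,-0.1,-2.6],"dr": [0,-0.4,0]},
    {"delta_pos": [2.1,-0.1,-2.6],"dr": [0,-0.4,0]},
    {"delta_pos": [2,-0.1,-2.6],"dr": [0,-0.4,0]},
    {"delta_pos": [2,-0.1,-2.7],"dr": [0,-0.4,0]}
  ]
}}

```text
time_s: 20.9
position: [0.6669, -0.0063, 0.1128]
tool_rot: [[0.847, -0.054, -0.529], [-0.045, -0.999, 0.029], [-0.53, -0.001, -0.848]]
ft_force: [1.8, -0.0, -0.8]
grip_width: 0.0216
```

```bash
python3 - <<'E'
from plan import *
import cv2
rec()
a=cv2.resize(env.get_image("scene")[150:290,240:400],None,fx=3,fy=3,interpolation=cv2.INTER_CUBIC)
b=cv2.resize(env.get_image("top")[120:300,270:370],None,fx=2.8,fy=2.8,interpolation=cv2.INTER_CUBIC)
n=max(a.shape[0],b.shape[0]);f=lambda i:cv2.copyMakeBorder(i,0,n-i.shape[0],0,0,cv2.BORDER_CONSTANT)
cv2.imwrite("pics/s8.png",np.hstack([f(a),f(b)]))
E
```

```text
20.9 q [ -9.4947  54.9492  38.8624  -3.7862 117.9981  -7.243 ] p [ 0.6669 -0.0063  0.1128] tx [ 0.8467 -0.0452 -0.5302] tz [-0.5294  0.0294 -0.8479] F [ 1.7991 -0.0467 -0.824 ] w 0.021605851562264824
```

View pics/s8.png

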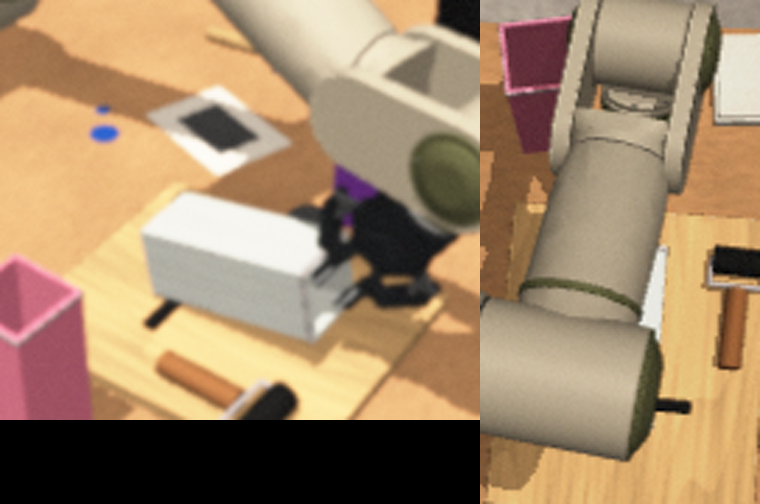

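The finger holds the tin at roughly 80° with about 2 N, and the mouth edge is near the board. The wrist fork stays above the pink tin (estimated bottom 0.22 m, tin 0.19 m). I'll finish the let-down in short calls.

{"method": "arm_command", "body": {
  "steps": [
    {"delta_pos": [1.9,-0.1,-2.7],"dr": [0,-0.4,0]},
    {"delta_pos": [1.9,-0.1,-2.7],"dr": [0,-0.4,0]},
    {"delta_pos": [1.8,-0.1,-2.8],"dr": [0,-0.4,0]},
    {"delta_pos": [1.8,-0.1,-2.8],"dr": [0,-0.4,0]},
    {"delta_pos": [1.7,-0.1,-2.8],"dr": [0,-0.4,0]},
    {"delta_pos": [1.7,-0.1,-2.9],"dr": [0,-0.4,0]}
  ]
}}

```text
time_s: 21.6
position: [0.6776, -0.0069, 0.096]
tool_rot: [[0.868, -0.054, -0.493], [-0.045, -0.999, 0.029], [-0.494, -0.003, -0.869]]
ft_force: [1.6, -0.6, -1.1]
grip_width: 0.0213
```

{"method": "arm_command", "body": {
  "steps": [
    {"delta_pos": [1.2,-0.1,-2.5],"dr": [0,0,0]},
    {"delta_pos": [1.2,-0.1,-2.5],"dr": [0,0,0]},
    {"delta_pos": [1.2,-0.1,-2.5],"dr": [0,0,0]}
  ]
}}

```text
time_s: 21.9
position: [0.6812, -0.0072, 0.0886]
tool_rot: [[0.868, -0.054, -0.494], [-0.045, -0.999, 0.029], [-0.495, -0.003, -0.869]]
ft_force: [1.4, 1.0, -1.2]
grip_width: 0.0215
```

{"method": "arm_command", "body": {
  "steps": [
    {"delta_pos": [1.1,-0.1,-2.5],"dr": [0,0,0]},
    {"delta_pos": [1.1,-0.1,-2.5],"dr": [0,0,0]},
    {"delta_pos": [1.1,-0.1,-2.5],"dr": [0,0,0]}
  ]
}}

```text
time_s: 22.2
position: [0.6845, -0.0075, 0.0811]
tool_rot: [[0.868, -0.054, -0.494], [-0.045, -0.999, 0.029], [-0.495, -0.003, -0.869]]
ft_force: [1.2, -0.4, -0.5]
grip_width: 0.0212
```

{"method": "arm_command", "body": {
  "steps": [
    {"delta_pos": [1,-0.1,-2.4],"dr": [0,0,0]},
    {"delta_pos": [1,-0.1,-2.4],"dr": [0,0,0]}
  ]
}}

```text
time_s: 22.4
position: [0.6865, -0.0077, 0.0763]
tool_rot: [[0.868, -0.054, -0.494], [-0.045, -0.999, 0.029], [-0.495, -0.003, -0.869]]
ft_force: [0.3, 0.5, -0.7]
grip_width: 0.021
```

{"method": "arm_command", "body": {
  "steps": [
    {"delta_pos": [1,0,-2.4],"dr": [0,0,0]},
    {"delta_pos": [0.9,0,-2.4],"dr": [0,0,0]}
  ]
}}

```text
time_s: 22.6
position: [0.6883, -0.0077, 0.0716]
tool_rot: [[0.868, -0.054, -0.494], [-0.045, -0.999, 0.029], [-0.495, -0.003, -0.869]]
ft_force: [1.3, -0.6, -0.6]
grip_width: 0.0214
```

{"method": "arm_command", "body": {
  "steps": [
    {"delta_pos": [0.9,0,-2.4],"dr": [0,0,0]}
  ]
}}

```text
time_s: 22.7
position: [0.6892, -0.0077, 0.0692]
tool_rot: [[0.868, -0.054, -0.494], [-0.045, -0.999, 0.029], [-0.495, -0.003, -0.869]]
ft_force: [0.1, 0.6, -0.7]
grip_width: 0.0211
```

{"method": "arm_command", "body": {
  "steps": [
    {"delta_pos": [0.9,0,-2.4],"dr": [0,0,0]}
  ]
}}

```text
time_s: 22.8
position: [0.6901, -0.0077, 0.0669]
tool_rot: [[0.868, -0.054, -0.494], [-0.045, -0.999, 0.029], [-0.495, -0.003, -0.869]]
ft_force: [-0.2, -0.1, -0.8]
grip_width: 0.0213
```

{"method": "arm_command", "body": {
  "steps": [
    {"delta_pos": [0.9,0,-2],"dr": [0,0,0]}
  ]
}}

```text
time_s: 22.9
position: [0.691, -0.0077, 0.0648]
tool_rot: [[0.868, -0.054, -0.494], [-0.045, -0.999, 0.029], [-0.495, -0.003, -0.869]]
ft_force: [-0.1, 0.2, 0.1]
grip_width: 0.0214
```

{"method": "arm_command", "body": {
  "steps": [
    {"delta_pos": [1,0,-2],"dr": [0,0,0]}
  ]
}}

```text
time_s: 23.0
position: [0.6921, -0.0077, 0.0628]
tool_rot: [[0.868, -0.054, -0.494], [-0.045, -0.999, 0.029], [-0.495, -0.003, -0.869]]
ft_force: [0.8, -0.2, -0.3]
grip_width: 0.0213
```

{"method": "arm_command", "body": {
  "steps": [
    {"delta_pos": [1,-1,-1],"dr": [0,0,0]},
    {"delta_pos": [2.5,-2,4.2],"dr": [0,0,0]},
    {"delta_pos": [2.5,-2,4.2],"dr": [0,0,0]},
    {"delta_pos": [2.5,-2,4.2],"dr": [0,0,0]}
  ]
}}

```text
time_s: 23.4
position: [0.7009, -0.015, 0.0752]
tool_rot: [[0.868, -0.054, -0.493], [-0.045, -0.999, 0.029], [-0.494, -0.003, -0.869]]
ft_force: [-0.3, -0.2, -0.8]
grip_width: 0.0212
```

{"method": "arm_command", "body": {
  "steps": [
    {"delta_pos": [2.5,-2,4.2],"dr": [0,0,0]},
    {"delta_pos": [2.5,-2,4.2],"dr": [0,0,0]},
    {"delta_pos": [2.5,-2,4.2],"dr": [0,0,0]},
    {"delta_pos": [2.5,-2,4.2],"dr": [0,0,0]},
    {"delta_pos": [2,-2,5],"dr": [0,0,0]}
  ]
}}

```text
time_s: 23.9
position: [0.7127, -0.0248, 0.0965]
tool_rot: [[0.868, -0.054, -0.494], [-0.045, -0.999, 0.029], [-0.495, -0.003, -0.869]]
ft_force: [-1.0, -0.5, 0.2]
grip_width: 0.0213
```

{"method": "arm_command", "body": {
  "steps": [
    {"delta_pos": [0,0,10],"dr": [0,0,0]},
    {"delta_pos": [0,0,20],"dr": [0,0,0]},
    {"delta_pos": [0,0,30],"dr": [0,0,0]},
    {"delta_pos": [0,0,30],"dr": [0,0,0]},
    {"delta_pos": [0,-10,30],"dr": [0,0,0]},
    {"delta_pos": [-20,-20,30],"dr": [0,-3,0]},
    {"delta_pos": [-20,-20,30],"dr": [0,-3,0]},
    {"delta_pos": [-20,-20,30],"dr": [0,-3,0]},
    {"delta_pos": [-25,-35,20],"dr": [0,-3,0]},
    {"delta_pos": [-25,-35,0],"dr": [0,-3,0]},
    {"delta_pos": [-25,-35,0],"dr": [0,-3,0]},
    {"delta_pos": [-25,-35,0],"dr": [0,-3,0]},
    {"delta_pos": [-25,-35,0],"dr": [0,-3,0]},
    {"delta_pos": [-25,-35,0],"dr": [0,-3,0]},
    {"delta_pos": [-25,-35,0],"dr": [0,0,0]},
    {"delta_pos": [-25,-35,0],"dr": [0,0,0]},
    {"delta_pos": [-25,-35,0],"dr": [0,0,0]},
    {"delta_pos": [-25,-35,0],"dr": [0,0,0]}
  ]
}}

```text
time_s: 25.7
position: [0.4012, -0.4457, 0.3273]
tool_rot: [[0.998, -0.046, -0.045], [-0.045, -0.999, 0.029], [-0.046, -0.027, -0.999]]
ft_force: [0.0, -0.4, -0.3]
grip_width: 0.0213
```

```bash
python3 - <<'E'
from h import *
import cv2
rec()
a=cv2.resize(env.get_image("scene")[150:300,240:400],None,fx=2.7,fy=2.7,interpolation=cv2.INTER_CUBIC)
b=cv2.resize(env.get_image("top")[120:315,265:385],None,fx=3,fy=3,interpolation=cv2.INTER_CUBIC)
n=max(a.shape[0],b.shape[0]);f=lambda i:cv2.copyMakeBorder(i,0,n-i.shape[0],0,0,cv2.BORDER_CONSTANT)
cv2.imwrite("pics/s9.png",np.hstack([f(a),f(b)]));print(a.shape)
E
```

```text
25.7 q [-58.7678  26.3111  55.0404  -1.3846 101.3895 -56.3833] p [ 0.4012 -0.4457  0.3273] tx [ 0.9979 -0.0451 -0.0463] tz [-0.0451  0.0286 -0.9986] F [ 0.0035 -0.3729 -0.341 ] w 0.02132962376574034
(405, 432, 3)
```

View pics/s9.png

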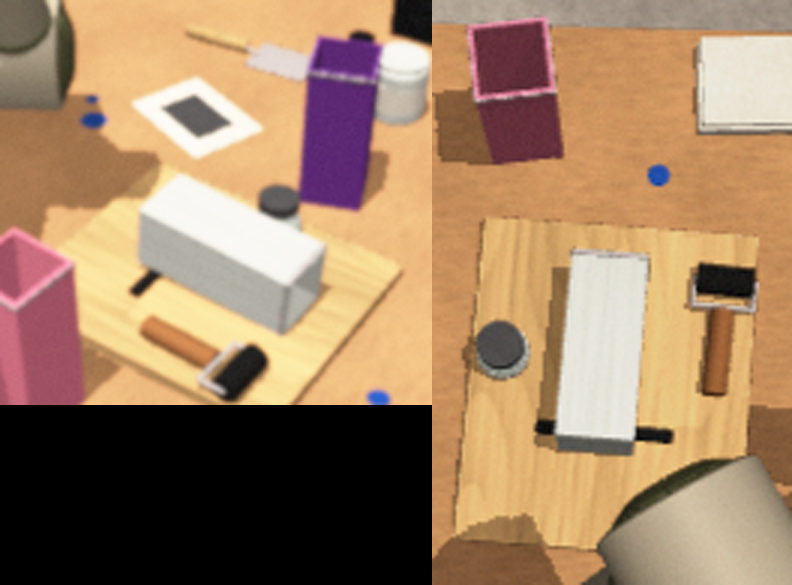

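The tin lies along the board across the cleat: foot end at about (597,440) just behind the cleat, mouth end at about (610,255) down on the board. The jar, brayer and pink tin are where they were, and the arm is clear. Handing in.

```bash
python3 -c "
from rig import env
print(env.close_job(), env.observe()['time_s'])"
```

```text
the job is handed in; nothing more can be done
the job is handed in; nothing more can be done
```

The tin now lies across the cleat, along the draining board, with its bottom end on the cleat and its open mouth down on the board. I handed the job in at about 26 s.

- **How it was done:** I pushed the tin low from behind until its foot met the cleat; it leaned about 4°, and I set it back upright slowly. Then I tipped it with the fingers spread loosely inside the mouth. From there I let it down all the way on the upper finger, under the rim of the back wall. The finger force fell to zero only once the tin was down. Force readings stayed within about 3 N per axis, and nothing was pinched or lifted.
- **Last check:** The final pictures show the tin square across the cleat, clear of the jar and brayer. Those two and the nearby pink tin look unmoved. The arm was well away, and the force was near zero (under 0.5 N).
- **What I couldn't pin down:** The tin's tilt on the way down comes from a model and pictures, good to a few degrees. Camera positions from the two views differed by about 4 mm. I judged the tin's final contact with the cleat by eye only, and checked the other things on the table only where the pictures showed them.

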